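# Start the pottery kiln from its bench switches

### The job

Start the pottery kiln from the four grey switch boxes on the modelling table: with the fingertips lightly press down the round cap (fan), then the square cap (supply), then the long bar-shaped cap (start), each well past half-way so that it stays down. Do not press the cross-shaped cap (stop), and do not lift or push along any box. Leave the pottery and the other things on the table where they are.

Things in the scene. Friction and masses are not known exactly. Their poses are not given: they have to be found in the camera images.
- round_box: grey switch box standing loose on four rubber feet, 76 x 76 mm and 45 mm high, 0.8 kg; on its top, in the middle, a black round mushroom-shaped cap, 42 mm across (kiln-room fan). Origin at the centre of its underside, z up. The four boxes differ only in their caps, and their places vary
- round_top (a point): centre of the flat upper face of the round cap, 69 to 71 mm above the table when up; it moves with the cap. The cap's head sits on a rubber cushion that gives 1 mm per N, up to 11 mm, and springs back on release: pushing the cap down squeezes it by some 3 mm, so push about 3 mm farther than the travel wanted
- round_cap (a joint): how far that cap is pressed straight down, in m: 0 to 0.002 at the start (up), 0.012 at its stop, where the cap's top still stands 13 mm above the box. Friction of about 2.5 N resists it all the way, nothing springs it back, and it stays where it is left; past half-way (0.006) it counts as switched
- square_box: grey switch box standing loose on four rubber feet, 76 x 76 mm and 45 mm high, 0.8 kg; on its top, in the middle, a black square cap, 36 x 36 mm (kiln supply). Origin at the centre of its underside, z up. The four boxes differ only in their caps, and their places vary
- square_top (a point): centre of the flat upper face of the square cap, 69 to 71 mm above the table when up; it moves with the cap. The cap's head sits on a rubber cushion that gives 1 mm per N, up to 11 mm, and springs back on release: pushing the cap down squeezes it by some 3 mm, so push about 3 mm farther than the travel wanted
- square_cap (a joint): how far that cap is pressed straight down, in m: 0 to 0.002 at the start (up), 0.012 at its stop, where the cap's top still stands 13 mm above the box. Friction of about 2.5 N resists it all the way, nothing springs it back, and it stays where it is left; past half-way (0.006) it counts as switched
- bar_box: grey switch box standing loose on four rubber feet, 76 x 76 mm and 45 mm high, 0.8 kg; on its top, in the middle, a black long narrow bar-shaped cap, 60 mm along the box's y by 18 mm along its x (start). Origin at the centre of its underside, z up. The four boxes differ only in their caps, and their places vary
- bar_top (a point): centre of the flat upper face of the bar cap, 69 to 71 mm above the table when up; it moves with the cap. The cap's head sits on a rubber cushion that gives 1 mm per N, up to 11 mm, and springs back on release: pushing the cap down squeezes it by some 3 mm, so push about 3 mm farther than the travel wanted
- bar_cap (a joint): how far that cap is pressed straight down, in m: 0 to 0.002 at the start (up), 0.012 at its stop, where the cap's top still stands 13 mm above the box. Friction of about 2.5 N resists it all the way, nothing springs it back, and it stays where it is left; past half-way (0.006) it counts as switched
- cross_box: grey switch box standing loose on four rubber feet, 76 x 76 mm and 45 mm high, 0.8 kg; on its top, in the middle, a black cross-shaped cap of two bars 50 x 14 mm (stop, not to be pressed). Origin at the centre of its underside, z up. The four boxes differ only in their caps, and their places vary
- cross_top (a point): centre of the flat upper face of the cross cap, 69 to 71 mm above the table when up; it moves with the cap. The cap's head sits on a rubber cushion that gives 1 mm per N, up to 11 mm, and springs back on release: pushing the cap down squeezes it by some 3 mm, so push about 3 mm farther than the travel wanted
- cross_cap (a joint): how far that cap is pressed straight down, in m: 0 to 0.002 at the start (up), 0.012 at its stop, where the cap's top still stands 13 mm above the box. Friction of about 2.5 N resists it all the way, nothing springs it back, and it stays where it is left; past half-way (0.006) it counts as switched
- relief: loose fired-clay carved relief, brown, log-shaped, 150 x 50 x 28 mm; leave alone. Origin at the centre of its underside
- beaker: loose brown fired-clay beaker, 64 mm across, 70 mm high; leave alone. Origin at the centre of its underside
- jar: loose white lidded glaze jar, 60 mm across, 75 mm high; leave alone. Origin at the centre of its underside
- bowl: loose small brown fired-clay bowl, 84 mm across, 40 mm high; leave alone. Origin at the centre of its underside
- lump: loose small fired-clay lump, 36 x 26 x 25 mm; leave alone. Origin at the centre of its underside
- stick: loose flat wooden modelling tool, 160 mm long, 9 mm thick; leave alone. Origin at the centre of its underside (about)
- tub: loose clear plastic tub, 150 x 110 x 55 mm; leave alone. Origin at the centre of its underside
Not all that is in view belongs to the job. What is shaped like the square_box but green is not meant.

How it is judged:
By the outcome, as a careful person would: the job done as asked, in the order asked, and still so for the second after the job is handed in, with the robot touching nothing.
It also fails if it takes over 48 s, if anything falls off the work surface, if the arm or the gripper's body presses on something with over 40 N, if the wrist force passes 120 N, or if a joint passes its speed limit or range.

### The arm

A 7-joint arm with a two-finger parallel gripper is mounted at the origin on the work surface. World frame = base frame: x ahead of the robot, y to its left, z up, the work surface at z = 0. Lengths are in m, angles in rad, forces in N, time in s.
With the tool pointing down it reaches from about 0.425 to 0.925 m from the base axis. Payload 6.8 kg.
Tool frame: the origin (TCP) lies between the finger pads; the fingertips stand 17 mm ahead of it and the grasp point (between the pads) lies 2 mm behind it; x points along the fingers, z is the direction in which the jaws open and shut, and the axes are right-handed (so a half turn about x gives the same grasp; the last joint's range is limited). The gripper opens to 85 mm and grips with 20 to 120 N. Pads are 22 mm wide; open, the fingers measure 114 mm over their backs; the gripper's body (76 mm by 85 mm) begins 54 mm behind the grasp point. The pads swing forward as they close: fully open they stand 13 mm farther back than shut.
Start: joints at [1.213, 0.477, 0.022, 1.555, -0.011, 1.109, -0.083], TCP at [0.167, -0.654, 0.248] pointing down, gripper open.
Joint ranges: [-2.96, 2.96], [-0.34, 2.1], [-1.41, 1.46], [0.24, 2.44], [-1.37, 4.51], [0.17, 1.92], [-2.96, 2.96]. Speed limits (rad/s): [2.39, 2.39, 3.14, 3.14, 3.14, 3.14, 3.14].

### API

Orientations are given as a rotation vector (axis times angle).
In Python, from plant import manip gives the robot as it stands.
- The arm moves only by the tool move_arm, never from a script. Its argument "motion" is a list of rows, each a list of 7 numbers: the shift along the tool's x, y, z in m, then the turn, a rotation vector about the tool's x, y, z in degrees, then the opening, from 0 (shut) to 1 (fully open). A call has 1 to 5 rows; each row shifts and turns the commanded pose from where the row before left it, along the tool's axes as they then stand; what a row does not reach is not made up. A row lasts 1/10 s, in which the tool goes at most 50 mm and 8.59 degrees, less where a joint would pass 70% of its speed; a pose out of reach is approached as far as the arm can. A call with a gripper value outside its range is refused whole. The fingers move at their own pace and stop on an object; "force" is the grip in N (left out, the last holds). Time passes only in rows, so rows that do not move let the fingers close. It gives the time, the measured TCP pose, the force and the opening at its end, in the units of the state.
- manip.observe(): the state, without advancing time (a new reading comes with each control period).
- manip.snapshot(name): name is "side" or "top" or "wrist"; returns a dict with "color" (384x512x3 uint8, blue, green, red), "range_z" (384x512 float32, m along the optical axis (not along the pixel's ray), 0 where there is no reading), "intrinsics" (3x3 intrinsics, pixels), "R" (3x3) and "t" (3): a world point X has camera coordinates R X + t; the wrist camera has in their place "T_tool_cam" (4x4, takes a point from camera to tool coordinates, whose origin is the TCP and whose axes are the tool frame's). Camera axes: x right, y down, z forward; pixel columns grow to the right and rows downward; lengths in m; the calibration is good to about 2 mm. A picture is of the moment at which its call begins: read the wrist's pose just before it.
- manip.close_job(): hands the job in, once; it reports no verdict.
The state is a dict: "time": time; "joint_pos": joint angles; "joint_vel": joint speeds; "effort": joint torques, N m; "position": TCP position; "orientation": TCP orientation; "contact_force": force on the tool from outside, world axes, zero at the start; "torque": the same for the moment, N m; "width": opening from 0.0 (shut) to 1.0 (fully open).
Only numpy, scipy, OpenCV 4.12 (cv2) and the standard library are available. Lean on these libraries where they do the work, as an engineer would, in place of code of your own. Each camera call takes 0.05 s, during which the arm holds its last target.

## Working session

There is one attempt and no reset: what is moved stays moved. The work goes in short steps, Python scripts to look and compute and a tool call to move; the robot and the scene stay as the last step left them, time stands still between calls to the robot, and variables do not carry over. Pictures are saved under pics/ and viewed, and the job is handed in when it is done.

Besides the shell and the picture viewer there is one more tool, called in YAML: its name, and indented under it one key for each argument. move_arm: Moves the arm, as the interface text tells. Its arguments: {"type":"object","properties":{"motion":{"type":"array","items":{"type":"array","items":{"type":"number"}}},"force":{"type":"number"}},"required":["motion"]}

```bash
ls; mkdir -p pics
python3 - <<'E'
from plant import manip
import cv2,numpy as np,pickle
s=manip.observe();print({k:np.round(v,3) for k,v in s.items()})
for n in ("top","side"):
    d=manip.snapshot(n);pickle.dump(d,open(f"pics/{n}0.pkl","wb"));cv2.imwrite(f"pics/{n}0.png",d["color"])
    print(n,d["intrinsics"],d["R"],d["t"])
E
```

```text
pics
{'time': np.float64(0.0), 'joint_pos': array([ 1.213,  0.478,  0.022,  1.556, -0.012,  1.109, -0.083]), 'joint_vel': array([-0.   , -0.   , -0.002, -0.   ,  0.   ,  0.   , -0.001]), 'effort': array([-1.0000e-03, -5.9645e+01,  1.6080e+00, -2.8120e+01,  1.2000e-02,
        1.0000e-02, -0.0000e+00]), 'position': array([ 0.167, -0.654,  0.247]), 'orientation': array([ 1.024,  1.319, -1.023]), 'contact_force': array([-0.102,  0.403, -0.195]), 'torque': array([-0.001, -0.03 , -0.027]), 'width': np.float64(0.999)}
top [[417.39730808   0.         253.92677013]
 [  0.         417.39730808 188.12872478]
 [  0.           0.           1.        ]] [[-0.01391751 -0.99989361 -0.00436707]
 [-0.99683454  0.01421657 -0.07822263]
 [ 0.07827639  0.00326458 -0.99692635]] [-0.07989241  0.56561189  1.12939827]
side [[473.3092821    0.         258.41748882]
 [  0.         473.3092821  189.82614285]
 [  0.           0.           1.        ]] [[-0.9678364  -0.25092968 -0.01808294]
 [-0.10532522  0.46941602 -0.8766728 ]
 [ 0.22847165 -0.84657126 -0.48074714]] [0.48696649 0.18695575 1.01785949]
```

View pics/top0.png

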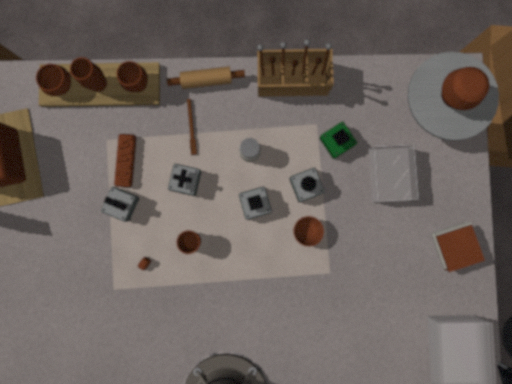

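View pics/side0.png

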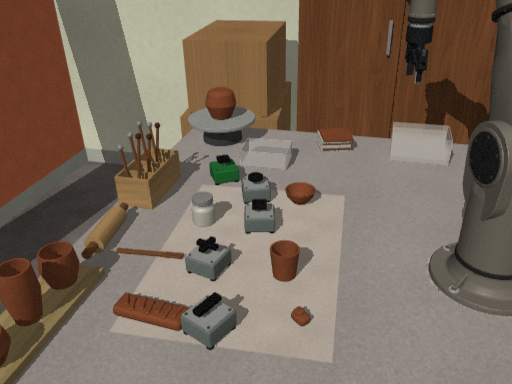

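The top view shows grey boxes with a round cap at (308,183), square at (255,203), cross at (184,179) and bar at (120,204). The green box at (338,140) is not meant. I'll check this in an enlarged crop and measure.

```bash
cat > h.py <<'E'
import numpy as np,cv2,pickle
def topw(d,u,v,z):
    K=d["intrinsics"];R=d["R"];t=d["t"]
    r=R.T@np.linalg.solve(K,[u,v,1.]);c=-R.T@t
    return c+r*(z-c[2])/r[2]
E
python3 - <<'E'
from h import *
d=pickle.load(open("pics/top0.pkl","rb"))
c=d["color"];K=d["intrinsics"];Z=d["range_z"]
cv2.imwrite("pics/crop0.png",cv2.resize(c[120:240,90:350],None,fx=3,fy=3,interpolation=cv2.INTER_CUBIC))
vv,uu=np.mgrid[:384,:512]
P=np.stack([(uu-K[0,2])/K[0,0]*Z,(vv-K[1,2])/K[1,1]*Z,Z],-1)
W=(P-d["t"])@d["R"]
for n,(u,v) in dict(round=(308,183),square=(255,203),bar=(120,204),cross=(184,179),green=(338,140)).items():
    sub=W[v-22:v+23,u-22:u+23]; col=c[v-22:v+23,u-22:u+23].max(-1)
    m=(sub[...,2]>.056)&(sub[...,2]<.085)&(col<70)
    ys,xs=np.nonzero(m)
    p=sub[m]
    rect=cv2.minAreaRect((p[:,:2]*1000).astype(np.float32))
    print(n,m.sum(),"px",xs.mean()+u-22,ys.mean()+v-22,"W",np.round(p.mean(0),4),"zq",np.round(np.percentile(p[:,2],[10,50,90]),4),"ray",np.round(topw(d,xs.mean()+u-22,ys.mean()+v-22,.07),4),np.round(rect,1) if 0 else rect)
# table & heights
t=W[(np.abs(W[...,2])<.01)];print(np.median(t[:,2]))
E
```

```text
round 179 px 308.0670391061453 183.51396648044692 W [ 0.5709 -0.2314  0.0691] zq [0.0664 0.0691 0.0719] ray [ 0.5709 -0.2313  0.07  ] ((570.9578247070312, -231.85494995117188), (38.61178970336914, 38.20222091674805), 69.99466705322266)
square 165 px 254.87878787878788 202.36969696969697 W [ 0.5231 -0.09    0.0682] zq [0.0655 0.0684 0.0707] ray [ 0.523 -0.09   0.07 ] ((523.1224365234375, -89.87574768066406), (35.42204284667969, 32.68758010864258), 15.08469295501709)
bar 135 px 115.03703703703704 203.25185185185185 W [0.526  0.2799 0.0676] zq [0.0648 0.0677 0.0706] ray [0.5259 0.2791 0.07  ] ((525.9261474609375, 280.9998474121094), (58.16287612915039, 15.713279724121094), 66.55950927734375)
cross 149 px 182.10738255033556 178.19463087248323 W [0.5899 0.1022 0.0685] zq [0.0654 0.0686 0.0718] ray [0.5898 0.1019 0.07  ] ((589.8418579101562, 102.14798736572266), (37.92210388183594, 36.59758377075195), 31.274324417114258)
green 189 px 340.23809523809524 137.2116402116402 W [ 0.6937 -0.3201  0.0694] zq [0.0667 0.0694 0.0717] ray [ 0.6935 -0.32    0.07  ] ((694.2154541015625, -320.70281982421875), (35.69182205200195, 37.33161544799805), 32.7823371887207)
-0.000811442284948351
```

View pics/crop0.png

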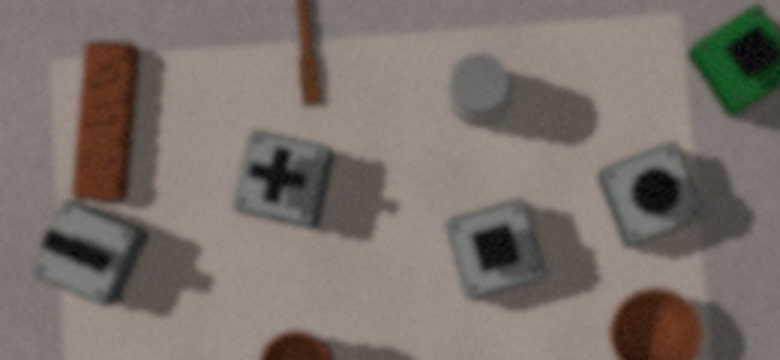

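Crop confirms it: round (0.571,-0.231), square (0.523,-0.090), bar (0.526,0.280). The cross at (0.590,0.102) stays untouched. Next I work out the tool axes.

```bash
cat > go.py <<'E'
import sys,numpy as np
from scipy.spatial.transform import Rotation as Ro
from plant import manip
s=manip.observe();R=Ro.from_rotvec(s["orientation"]).as_matrix()
t=np.array([float(a) for a in sys.argv[1:4]])
print("t",s["time"],"p",np.round(s["position"],4),"F",np.round(s["contact_force"],2),"w",s["width"],"q",np.round(s["joint_pos"],2));print(np.round(R,3))
print("shift mm",np.round(R.T@(t-s["position"])*1000,1), "level err turn deg",np.round(np.degrees(np.cross(R[:,0],[0,0,-1])@R),2))
E
python3 go.py 0.571 -0.231 0.247
```

```text
t 0.1 p [ 0.1668 -0.6536  0.2474] F [0.25 0.72 0.74] w 1.0000326577324659 q [ 1.21  0.48  0.02  1.56 -0.01  1.11 -0.08]
[[-0.001  0.969  0.247]
 [ 0.002  0.247 -0.969]
 [-1.    -0.    -0.002]]
shift mm [   0.8  496.2 -309.5] level err turn deg [ 0.   -0.09  0.01]
```

move_arm:
  motion:
    - [0,0.02,-0.012,0,0,0,0]
    - [0,0.035,-0.022,0,0,0,0]
    - [0,0.035,-0.022,0,0,0,0]
    - [0,0.035,-0.022,0,0,0,0]
    - [0,0.035,-0.022,0,0,0,0]
  force: 20

```text
time: 0.6
position: [0.298, -0.5161, 0.2479]
orientation: [1.024, 1.318, -1.023]
contact_force: [0.1, -0.9, -0.4]
width: 0.148
```

move_arm:
  motion:
    - [0,0.035,-0.022,0,0,0,0]
    - [0,0.035,-0.022,0,0,0,0]
    - [0,0.035,-0.022,0,0,0,0]
    - [0,0.035,-0.022,0,0,0,0]
    - [0,0.035,-0.022,0,0,0,0]

```text
time: 1.1
position: [0.4403, -0.3663, 0.2481]
orientation: [1.023, 1.318, -1.024]
contact_force: [0.6, -0.9, 0.1]
width: 0.0
```

```bash
python3 go.py 0.571 -0.231 0.247
```

```text
t 1.1 p [ 0.4403 -0.3663  0.2481] F [ 0.57 -0.92  0.06] w 0.0004573939584686447 q [ 0.69  0.32 -0.13  1.8   0.05  1.03 -0.78]
[[-0.     0.969  0.247]
 [ 0.     0.247 -0.969]
 [-1.    -0.    -0.   ]]
shift mm [  1.  160.1 -98.8] level err turn deg [-0.   -0.02  0.02]
```

move_arm:
  motion:
    - [0.02,0.035,-0.022,0,0,0,0]
    - [0.025,0.035,-0.022,0,0,0,0]
    - [0.025,0.035,-0.022,0,0,0,0]
    - [0.025,0.035,-0.022,0,0,0,0]
    - [0.015,0.02,-0.011,0,0,0,0]

```text
time: 1.6
position: [0.5714, -0.2278, 0.136]
orientation: [1.021, 1.322, -1.019]
contact_force: [-0.5, 0.2, 0.6]
width: -0.001
```

move_arm:
  motion:
    - [0,0,0,0,0,0,0]
    - [0,0,0,0,0,0,0]

```text
time: 1.8
position: [0.5697, -0.2321, 0.1376]
orientation: [1.022, 1.319, -1.024]
contact_force: [0.4, -1.3, 0.3]
width: -0.006
```

```bash
python3 go.py 0.571 -0.231 0.105
python3 - <<'E'
from h import *
from plant import manip
for n in ("wrist","side"):
    d=manip.snapshot(n);cv2.imwrite(f"pics/{n}1.png",d["color"])
    pickle.dump(d,open(f"pics/{n}1.pkl","wb"))
    if n=="wrist":print(d["intrinsics"],d["T_tool_cam"])
E
```

```text
t 1.8 p [ 0.5697 -0.2321  0.1376] F [ 0.35 -1.26  0.29] w -0.006485393282665465 q [ 0.41  0.51 -0.17  1.79  0.11  0.86 -1.13]
[[-0.002  0.969  0.248]
 [ 0.     0.248 -0.969]
 [-1.    -0.002 -0.001]]
shift mm [32.6  1.6 -0.8] level err turn deg [-0.   -0.03  0.09]
[[318.94865167   0.         253.07724265]
 [  0.         318.94865167 189.52372542]
 [  0.           0.           1.        ]] [[-3.60057317e-04 -2.73308163e-01  9.61926462e-01 -1.25477192e-01]
 [-2.74540272e-05 -9.61926521e-01 -2.73308190e-01  7.02565583e-02]
 [ 9.99999935e-01 -1.24815369e-04  3.38845273e-04 -1.23384891e-03]
 [ 0.00000000e+00  0.00000000e+00  0.00000000e+00  1.00000000e+00]]
```

View pics/wrist1.png

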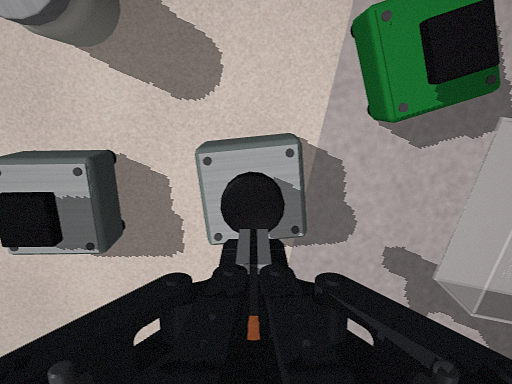

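View pics/side1.png

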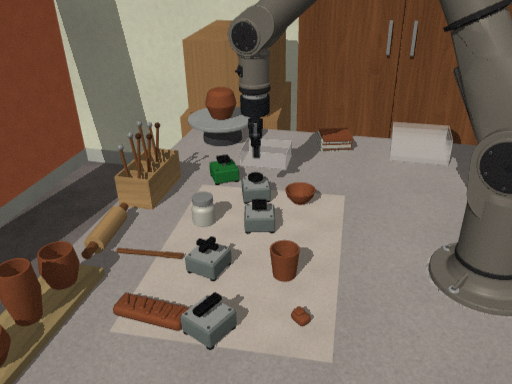

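Wrist view: the round cap is at about (252,204), straight below the closed fingertips, with the square box to its left and the green one at upper right. I'll lower until I touch the cap.

move_arm:
  motion:
    - [0.02,0.002,-0.001,0,0,0,0]
    - [0.02,0,0,0,0,0,0]
    - [0.005,0,0,0,0,0,0]
    - [0.003,0,0,0,0,0,0]
    - [0,0,0,0,0,0,0]

```text
time: 2.4
position: [0.5718, -0.2317, 0.091]
orientation: [1.024, 1.316, -1.024]
contact_force: [-0.8, 0.5, -0.1]
width: -0.004
```

move_arm:
  motion:
    - [0.002,0,0,0,0,0,0]
    - [0.002,0,0,0,0,0,0]
    - [0,0,0,0,0,0,0]

```text
time: 2.7
position: [0.5721, -0.231, 0.0866]
orientation: [1.023, 1.316, -1.023]
contact_force: [-0.8, -0.6, 0.6]
width: -0.002
```

move_arm:
  motion:
    - [0.002,0,0,0,0,0,0]
    - [0.002,0,0,0,0,0,0]
    - [0,0,0,0,0,0,0]

```text
time: 3.0
position: [0.5721, -0.231, 0.0823]
orientation: [1.023, 1.316, -1.023]
contact_force: [0.4, -0.3, 1.9]
width: -0.003
```

move_arm:
  motion:
    - [0.002,0,0,0,0,0,0]
    - [0.002,0,0,0,0,0,0]
    - [0,0,0,0,0,0,0]

```text
time: 3.3
position: [0.572, -0.2309, 0.0781]
orientation: [1.023, 1.317, -1.023]
contact_force: [1.2, -0.3, 2.1]
width: 0.001
```

move_arm:
  motion:
    - [0.002,0,0,0,0,0,0]
    - [0.002,0,0,0,0,0,0]
    - [0,0,0,0,0,0,0]

```text
time: 3.6
position: [0.5718, -0.2308, 0.074]
orientation: [1.023, 1.317, -1.023]
contact_force: [-0.4, -1.2, 1.9]
width: 0.001
```

move_arm:
  motion:
    - [0.002,0,0,0,0,0,0]
    - [0,0,0,0,0,0,0]

```text
time: 3.8
position: [0.5718, -0.2308, 0.0722]
orientation: [1.023, 1.317, -1.023]
contact_force: [-0.3, -1.0, 3.8]
width: 0.004
```

move_arm:
  motion:
    - [0.002,0,0,0,0,0,0]
    - [0,0,0,0,0,0,0]

```text
time: 4.0
position: [0.5718, -0.2308, 0.0704]
orientation: [1.023, 1.317, -1.023]
contact_force: [-1.0, -0.4, 4.7]
width: 0.003
```

move_arm:
  motion:
    - [-0.01,0,0,0,0,0,0]
    - [-0.025,0,0,0,0,0,0]
    - [-0.025,0,0,0,0,0,0]
    - [0,0,0,0,0,0,0]
    - [0,0,0,0,0,0,0]

```text
time: 4.5
position: [0.5716, -0.2307, 0.1307]
orientation: [1.023, 1.317, -1.023]
contact_force: [0.1, -0.4, -0.3]
width: -0.001
```

```bash
python3 go.py 0.523 -0.09 0.130
cat > look.py <<'E'
import sys
from h import *
from plant import manip
from scipy.spatial.transform import Rotation as Ro
s=manip.observe();d=manip.snapshot("wrist");n=sys.argv[1]
cv2.imwrite(f"pics/{n}.png",d["color"])
K=d["intrinsics"];Z=d["range_z"];T=d["T_tool_cam"]
vv,uu=np.mgrid[:384,:512]
P=np.stack([(uu-K[0,2])/K[0,0]*Z,(vv-K[1,2])/K[1,1]*Z,Z],-1)
Pt=P@T[:3,:3].T+T[:3,3]
W=Pt@Ro.from_rotvec(s["orientation"]).as_matrix().T+s["position"]
np.save(f"pics/{n}.npy",W)
c=d["color"].max(-1)
m=(c<60)&(Z>0)&(W[...,2]<.08)&(W[...,2]>.05)
k,l,st,ce=cv2.connectedComponentsWithStats(m.astype(np.uint8))
for i in range(1,k):
    if st[i,4]>150:
        p=W[l==i];print("px",np.round(ce[i]),st[i,4],"W",np.round(p.mean(0),4),"z med",np.round(np.median(p[:,2]),4),"mid",np.round((p.max(0)+p.min(0))/2,4))
b=(Z>0)&(W[...,2]>.038)&(W[...,2]<.052)&(c>90); print("grey top z",np.round(np.median(W[b][:,2]),4))
E
python3 look.py w2
```

```text
t 4.5 p [ 0.5716 -0.2307  0.1307] F [ 0.05 -0.45 -0.29] w -0.0009173507643027486 q [ 0.41  0.52 -0.17  1.79  0.11  0.84 -1.13]
[[ 0.     0.969  0.247]
 [-0.     0.247 -0.969]
 [-1.     0.     0.   ]]
shift mm [   0.6  -12.3 -148.4] level err turn deg [-0.    0.01 -0.01]
px [468.  44.] 5355 W [ 0.6952 -0.3171  0.0702] z med 0.0707 mid [ 0.6956 -0.3191  0.066 ]
px [254. 204.] 2817 W [ 0.5757 -0.2288  0.0582] z med 0.0585 mid [ 0.5738 -0.2294  0.0554]
px [ 27. 227.] 3032 W [ 0.528  -0.0925  0.0681] z med 0.0691 mid [ 0.5259 -0.0894  0.0652]
grey top z 0.0453
```

View pics/w2.png

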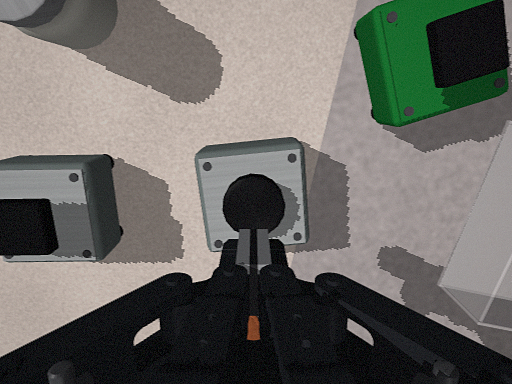

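The round cap now reads 58.5 mm, which is its stop, and its box hasn't moved. Square next.

move_arm:
  motion:
    - [0,-0.002,-0.028,0,0,0,0]
    - [0,-0.003,-0.035,0,0,0,0]
    - [0,-0.003,-0.035,0,0,0,0]
    - [0,-0.003,-0.03,0,0,0,0]
    - [0,0,-0.02,0,0,0,0]

```text
time: 5.05
position: [0.5223, -0.0877, 0.129]
orientation: [1.021, 1.321, -1.023]
contact_force: [0.1, 0.0, -0.1]
width: 0.001
```

move_arm:
  motion:
    - [0,0,0,0,0,0,0]
    - [0,0,0,0,0,0,0]

```text
time: 5.25
position: [0.524, -0.0903, 0.1295]
orientation: [1.022, 1.319, -1.024]
contact_force: [0.7, 0.1, 0.3]
width: 0.002
```

```bash
python3 go.py 0.524 -0.09 0.091; python3 look.py w3
```

```text
t 5.25 p [ 0.524  -0.0903  0.1295] F [0.66 0.06 0.32] w 0.001879703738157001 q [ 0.22  0.4  -0.21  1.99  0.12  0.76 -1.38]
[[-0.002  0.969  0.248]
 [-0.     0.248 -0.969]
 [-1.    -0.002 -0.   ]]
shift mm [38.5  0.1 -0.2] level err turn deg [ 0.   -0.02  0.09]
px [479. 189.] 3392 W [ 0.5735 -0.226   0.0578] z med 0.0584 mid [ 0.5728 -0.2291  0.0555]
px [250. 208.] 2939 W [ 0.5286 -0.0856  0.0689] z med 0.0692 mid [ 0.5254 -0.0866  0.0647]
px [  9. 279.] 875 W [0.433  0.0627 0.0591] z med 0.0588 mid [0.4313 0.0663 0.0601]
grey top z 0.0452
```

View pics/w3.png

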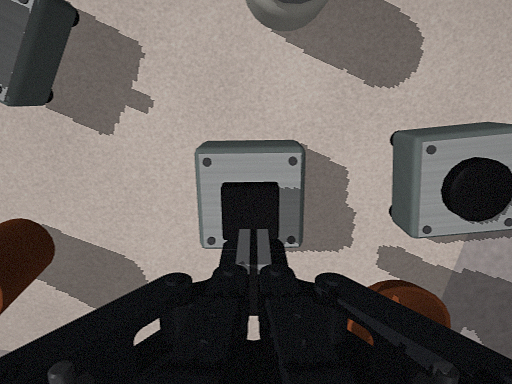

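The square cap is at (250,208), under the closed tips, and its top is at about 69 mm. I'll press it the same way.

move_arm:
  motion:
    - [0.02,0.001,-0.001,0,0,0,0]
    - [0.015,0,0,0,0,0,0]
    - [0.004,0,0,0,0,0,0]
    - [0.002,0,0,0,0,0,0]
    - [0,0,0,0,0,0,0]

```text
time: 5.8
position: [0.5255, -0.0896, 0.0894]
orientation: [1.024, 1.316, -1.024]
contact_force: [-1.3, -0.1, 0.5]
width: -0.001
```

move_arm:
  motion:
    - [0.002,0,0,0,0,0,0]
    - [0.002,0,0,0,0,0,0]
    - [0.002,0,0,0,0,0,0]
    - [0,0,0,0,0,0,0]

```text
time: 6.2
position: [0.5258, -0.0891, 0.0835]
orientation: [1.023, 1.316, -1.023]
contact_force: [0.7, -1.6, 2.8]
width: -0.004
```

move_arm:
  motion:
    - [0.002,0,0,0,0,0,0]
    - [0.002,0,0,0,0,0,0]
    - [0.002,0,0,0,0,0,0]
    - [0,0,0,0,0,0,0]

```text
time: 6.6
position: [0.5254, -0.0889, 0.0771]
orientation: [1.023, 1.317, -1.023]
contact_force: [0.3, -0.6, 1.0]
width: 0.003
```

move_arm:
  motion:
    - [0.002,0,0,0,0,0,0]
    - [0.002,0,0,0,0,0,0]
    - [0.001,0,0,0,0,0,0]
    - [0,0,0,0,0,0,0]

```text
time: 7.0
position: [0.5254, -0.0889, 0.0723]
orientation: [1.023, 1.317, -1.023]
contact_force: [0.4, -0.4, 3.1]
width: -0.0
```

move_arm:
  motion:
    - [0.002,0,0,0,0,0,0]
    - [0,0,0,0,0,0,0]

```text
time: 7.2
position: [0.5254, -0.0889, 0.0703]
orientation: [1.023, 1.317, -1.023]
contact_force: [0.3, -0.9, 5.2]
width: 0.005
```

move_arm:
  motion:
    - [-0.01,0,0,0,0,0,0]
    - [-0.025,0,0,0,0,0,0]
    - [-0.025,0,0,0,0,0,0]
    - [0,0,0,0,0,0,0]
    - [0,0,0,0,0,0,0]

```text
time: 7.7
position: [0.525, -0.0888, 0.1306]
orientation: [1.023, 1.317, -1.023]
contact_force: [0.4, 0.5, -0.3]
width: 0.007
```

```bash
python3 go.py 0.526 0.28 0.150; python3 look.py w4
```

```text
t 7.7 p [ 0.525  -0.0888  0.1306] F [ 0.35  0.51 -0.31] w 0.006553300785970477 q [ 0.22  0.4  -0.21  1.99  0.12  0.76 -1.38]
[[ 0.     0.969  0.247]
 [-0.     0.247 -0.969]
 [-1.     0.     0.   ]]
shift mm [ -19.4   92.2 -357.1] level err turn deg [-0.  0. -0.]
px [479. 190.] 3355 W [ 0.5735 -0.2259  0.0578] z med 0.0584 mid [ 0.5728 -0.2284  0.0556]
px [252. 205.] 2729 W [ 0.5277 -0.086   0.0583] z med 0.0585 mid [ 0.5255 -0.0866  0.0554]
px [ 10. 279.] 977 W [0.4345 0.0635 0.0594] z med 0.0592 mid [0.432  0.068  0.0602]
grey top z 0.0452
```

View pics/w4.png

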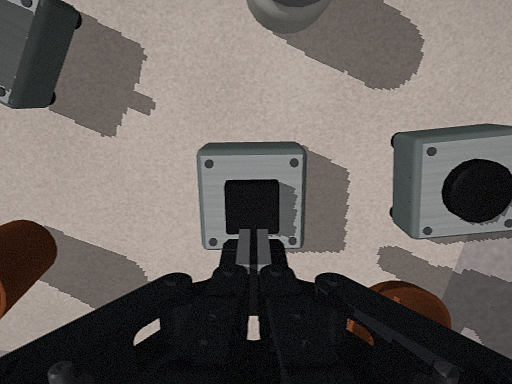

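The square cap is also at its stop (58.5 mm). I'll go over to the bar, raised so I pass well clear of the cross cap.

move_arm:
  motion:
    - [-0.01,0.004,-0.017,0,0,0,0]
    - [-0.015,0.009,-0.035,0,0,0,0]
    - [-0.015,0.009,-0.035,0,0,0,0]
    - [0,0.009,-0.035,0,0,0,0]
    - [0,0.009,-0.035,0,0,0,0]

```text
time: 8.25
position: [0.5245, 0.0743, 0.1697]
orientation: [1.023, 1.318, -1.025]
contact_force: [0.9, -0.1, 0.8]
width: -0.001
```

move_arm:
  motion:
    - [0,0.009,-0.035,0,0,0,0]
    - [0,0.009,-0.035,0,0,0,0]
    - [0,0.009,-0.035,0,0,0,0]
    - [0,0.009,-0.035,0,0,0,0]
    - [0.01,0.009,-0.035,0,0,0,0]

```text
time: 8.75
position: [0.5253, 0.2552, 0.1599]
orientation: [1.023, 1.317, -1.023]
contact_force: [0.2, -0.5, -0.1]
width: -0.001
```

move_arm:
  motion:
    - [0.01,0.006,-0.025,0,0,0,0]
    - [0,0,0,0,0,0,0]
    - [0,0,0,0,0,0,0]

```text
time: 9.05
position: [0.5241, 0.2793, 0.1487]
orientation: [1.02, 1.319, -1.025]
contact_force: [0.4, -1.3, 0.3]
width: 0.006
```

```bash
python3 go.py 0.526 0.28 0.130; python3 look.py w5
```

```text
t 9.05 p [0.5241 0.2793 0.1487] F [ 0.45 -1.34  0.31] w 0.0064400240048735225 q [-0.36  0.48 -0.31  1.83  0.18  0.87 -2.07]
[[-0.003  0.969  0.249]
 [-0.002  0.249 -0.969]
 [-1.    -0.003  0.001]]
shift mm [18.7  2.1 -0.2] level err turn deg [0.   0.06 0.19]
px [504. 173.] 808 W [0.5866 0.1231 0.0659] z med 0.0664 mid [0.5855 0.1203 0.0609]
px [248. 197.] 2389 W [0.5292 0.285  0.0688] z med 0.0692 mid [0.528  0.2843 0.0655]
grey top z 0.0452
```

View pics/w5.png

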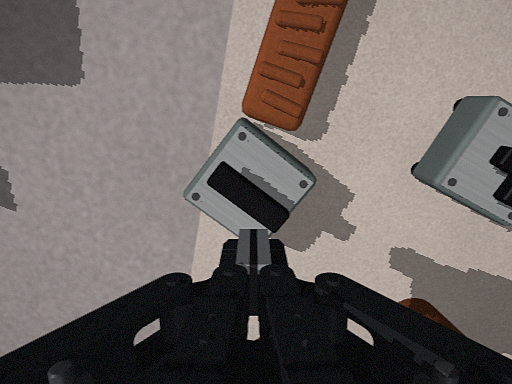

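The bar cap is at (248,197), and both cameras put it within 4 mm of (0.527,0.282). The relief at the top is close to the box but clear of the fingers. Lowering.

move_arm:
  motion:
    - [0.018,0.003,-0.002,0,0,0,0]
    - [0.02,0,0,0,0,0,0]
    - [0.015,0,0,0,0,0,0]
    - [0.005,0,0,0,0,0,0]
    - [0,0,0,0,0,0,0]

```text
time: 9.6
position: [0.5274, 0.2811, 0.0916]
orientation: [1.023, 1.317, -1.025]
contact_force: [-0.1, 0.2, 0.6]
width: -0.002
```

move_arm:
  motion:
    - [0.002,0,0,0,0,0,0]
    - [0.002,0,0,0,0,0,0]
    - [0.002,0,0,0,0,0,0]
    - [0,0,0,0,0,0,0]

```text
time: 10.0
position: [0.5277, 0.2822, 0.0864]
orientation: [1.023, 1.317, -1.023]
contact_force: [0.6, -0.4, 0.3]
width: 0.003
```

move_arm:
  motion:
    - [0.002,0,0,0,0,0,0]
    - [0.002,0,0,0,0,0,0]
    - [0.002,0,0,0,0,0,0]
    - [0,0,0,0,0,0,0]

```text
time: 10.4
position: [0.5278, 0.2823, 0.0802]
orientation: [1.023, 1.317, -1.023]
contact_force: [0.2, -0.2, 2.2]
width: 0.003
```

move_arm:
  motion:
    - [0.002,0,0,0,0,0,0]
    - [0.002,0,0,0,0,0,0]
    - [0,0,0,0,0,0,0]

```text
time: 10.7
position: [0.5278, 0.2823, 0.0761]
orientation: [1.023, 1.317, -1.023]
contact_force: [1.7, -0.6, 1.4]
width: 0.005
```

move_arm:
  motion:
    - [0.002,0,0,0,0,0,0]
    - [0.002,0,0,0,0,0,0]
    - [0,0,0,0,0,0,0]

```text
time: 11.0
position: [0.5278, 0.2823, 0.0722]
orientation: [1.023, 1.317, -1.023]
contact_force: [0.3, -0.0, 3.7]
width: -0.005
```

move_arm:
  motion:
    - [0.002,0,0,0,0,0,0]
    - [0,0,0,0,0,0,0]

```text
time: 11.2
position: [0.5278, 0.2823, 0.0704]
orientation: [1.023, 1.317, -1.023]
contact_force: [0.2, -0.5, 5.7]
width: -0.003
```

move_arm:
  motion:
    - [-0.01,0,0,0,0,0,0]
    - [-0.025,0,0,0,0,0,0]
    - [-0.03,0,0,0,0,0,0]
    - [-0.03,0,0,0,0,0,0]
    - [0,0,0,0,0,0,0]

```text
time: 11.7
position: [0.5294, 0.2834, 0.1697]
orientation: [1.028, 1.315, -1.018]
contact_force: [-0.1, 0.2, 0.0]
width: -0.001
```

```bash
python3 go.py 0.526 0.28 0.130; python3 look.py w6
python3 - <<'E'
from h import *
from plant import manip
d=manip.snapshot("side");cv2.imwrite("pics/side2.png",d["color"])
e=manip.snapshot("top");cv2.imwrite("pics/top2.png",cv2.resize(e["color"][110:270,80:400],None,fx=2.4,fy=2.4))
E
```

```text
t 11.7 p [0.5294 0.2834 0.1697] F [-0.12  0.24  0.02] w -0.0010514040593982276 q [-0.35  0.46 -0.31  1.8   0.17  0.91 -2.07]
[[ 0.005  0.969  0.247]
 [ 0.003  0.247 -0.969]
 [-1.     0.006 -0.002]]
shift mm [39.6 -4.3  2.5] level err turn deg [-0.   -0.1  -0.35]
px [494. 177.] 1563 W [0.5879 0.1175 0.0681] z med 0.0696 mid [0.589  0.1175 0.0615]
px [253. 194.] 1801 W [0.5291 0.2849 0.0581] z med 0.0584 mid [0.528  0.2845 0.0554]
grey top z 0.0452
```

View pics/w6.png

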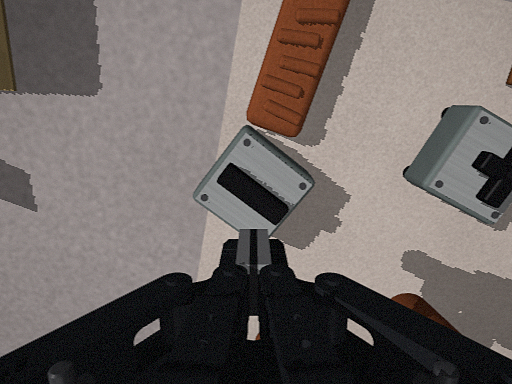

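View pics/side2.png

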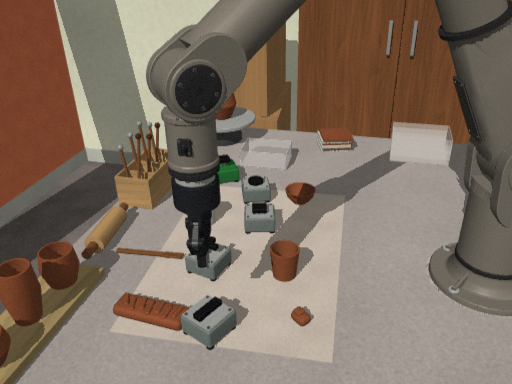

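The bar cap is at its stop (58.4 mm), the cross cap is still up (about 69.6 mm), nothing else has moved and the hand is clear. Handing in.

move_arm:
  motion:
    - [-0.02,0,0,0,0,0,0]
    - [-0.02,0,0,0,0,0,0]
    - [0,0,0,0,0,0,0]
    - [0,0,0,0,0,0,0]

```text
time: 12.25
position: [0.5271, 0.2818, 0.2042]
orientation: [1.022, 1.318, -1.025]
contact_force: [-0.2, 0.9, -0.6]
width: 0.002
```

```bash
python3 -c "
from plant import manip
print(manip.close_job())"
```

```text
the job is handed in; nothing more can be done
None
```

I pressed the round, square and bar caps down in that order with the closed fingertips, then lifted clear and handed the job in at about 12 s.

- **Caps:** the wrist camera reads all three at about 58.5 mm above the table, which is their stop. They started at about 69 mm. The cross cap was not touched and still reads about 69.6 mm.
- **Force:** the largest reading in any press was about 5.7 N.
- **Boxes and other things:** none looked moved in the last wrist and side pictures. I took a last top picture but did not look at it, and the arm hid part of the side view.
- **Disagreement:** the top and wrist cameras differed by about 2–5 mm on where the cap centres are, mostly for the bar. That was too little to matter for pressing.

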